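# Zero the dial of a rotor timing rig

### The arm

A 7-joint arm with a two-finger parallel gripper is mounted at the origin on the work surface. World frame = base frame: x ahead of the robot, y to its left, z up, the work surface at z = 0. Lengths are in m, angles in rad, forces in N, time in s.
With the tool pointing down it reaches from about 0.425 to 0.825 m from the base axis. Payload 3.6 kg.
Tool frame: the origin (TCP) lies at the very end of the fingers, on their centre line; the grasp point (between the pads) lies 19 mm behind it; z points along the fingers, y is the line along which they close (so a half turn about z gives the same grasp; the last joint's range is limited). The gripper opens to 85 mm and grips with 20 to 120 N. Pads are 22 mm wide; open, the fingers measure 114 mm over their backs; the gripper's body (76 mm by 85 mm) begins 54 mm behind the grasp point. The pads swing forward as they close: fully open they stand 13 mm farther back than shut.
Start: joints at [-1.367, 0.615, -0.013, 1.423, 0.008, 1.103, -0.04], TCP at [0.148, 0.633, 0.231] pointing down, gripper open.
Joint ranges: [-3.12, 3.12], [-0.3, 2.06], [-1.34, 1.32], [0.26, 2.42], [-1.36, 4.5], [0.01, 1.98], [-2.84, 2.84]. Speed limits (rad/s): [2.79, 2.79, 3.14, 3.14, 3.14, 3.14, 3.14].

### API

Orientations are given as a unit quaternion [w, x, y, z].
In Python, from station import ctrl, vision gives the robot as it stands.
- The arm moves only by the shell command python3 -m inch 'ROWS' [OPENING]. ROWS is JSON, a list of rows, each a list of 4 numbers: the shift along the tool's x, y, z in m, then the turn about the tool's z in degrees. In form: [[tx, ty, tz, roll], ...]. A call has 1 to 10 rows; each row is the pose to reach, as a shift and turn from the pose commanded when the call began, along the tool's axes at that moment; what a row does not reach only later rows make up. A row lasts 1/8 s, in which the tool goes at most 62.5 mm and 10.7 degrees, less where a joint would pass 70% of its speed; a pose out of reach is approached as far as the arm can. A call with a gripper value outside its range is refused whole. OPENING is the finger opening in m, from 0 to 0.0854, set as the call begins (- or left out, the last holds). The fingers move at their own pace and stop on an object; the grip force is fixed at half the most. Time passes only in rows, so rows that repeat a pose let the fingers close. It gives the time, the measured TCP pose, the force, the opening and the grip force at its end, in the units of the state.
- ctrl.get_state(): the state, without advancing time (a new reading comes with each control period).
- vision.read_camera(name): name is "scene" or "side" or "wrist"; returns a dict with "frame" (400x640x3 uint8, blue, green, red), "fx", "fy", "cx", "cy" (pixels), "R" (3x3) and "t" (3): a world point X has camera coordinates R X + t; the wrist camera has in their place "mount" (4x4, takes a point from camera to tool coordinates, whose origin is the TCP and whose axes are the flange's). Camera axes: x right, y down, z forward; pixel columns grow to the right and rows downward; lengths in m; the calibration is good to about 2 mm. A picture is of the moment at which its call begins: read the wrist's pose just before it. There is no depth.
- ctrl.close_job(): hands the job in; it is judged then, once.
The state is a dict: "time": time; "joint_positions": joint angles; "joint_vel": joint speeds; "joint_torque": joint torques, N m; "ee_pos": TCP position; "tool_rot": TCP orientation; "force": force on the tool from outside, world axes, zero at the start; "wrist_torque": the same for the moment, N m; "width": opening from 0.0 (shut) to 1.0 (fully open); "gripper_force": force on a finger pad.
Only numpy, scipy, OpenCV 4.12 (cv2) and the standard library are available. Lean on these libraries where they do the work, as an engineer would, in place of code of your own. Each camera call takes 0.05 s, during which the arm holds its last target. There are 200 camera calls.

### The job

On the timing rig, turn the rotor by its hub until its raised rib stands squarely in front of the nose of the pickup block. Then, leaving the rotor there, zero the dial gauge: turn its bezel, regrasping as needed between the two guard cheeks, until the zero lug is in line with the tip of the needle. Let go of everything and leave the tools and parts around the rig where they are.

Things in the scene. Friction and masses are not known exactly. Their poses are not given: they have to be found in the camera images.
- rig: steel base of the timing rig, fixed to the bench. Origin on the bench surface midway between its two upright axes: the rotor's at y = -120 mm, the dial gauge's at y = +120 mm of its frame (x = 0 for both). The round base under the rotor is 210 mm across, 20 mm high; a grey gear cover 60 mm wide, 42 mm high joins the two.
- cheek_a (a point): middle of the top of the guard cheek on the rig's +y side of the bezel. Two fixed upright steel cheeks flank the bezel (+y and -y): each 24 mm wide along the rig's x, 12 mm thick, top 94 mm above the bench, inner face 37 mm from the gauge axis. They block the fingers there: grip the bezel across the rig's x direction, within about 50 degrees either way.
- cheek_b (a point): middle of the top of the like guard cheek on the rig's -y side of the bezel.
- hub_top (a point): centre of the top of the rotor's grip hub, on the rotor axis, 125 mm above the bench. The hub is a plain aluminium cylinder 36 mm across, from 80 to 125 mm above the bench, on top of the steel drum (90 mm across, top 80 mm above the bench). x axis: from the axis towards the rib.
- rib (a point): middle of the outer face of the rotor's single raised rib: an upright steel bar 10 mm wide and 56 mm high on the drum's side, this face 53 mm from the rotor axis, 52 mm above the bench; it goes on as a 5 mm high ridge across the drum's top to the hub. x axis: outward from the rotor axis.
- rotor (a joint): turn of the rotor (rad), positive anticlockwise seen from above; at 0 the rib points along the rig's +x. It turns stiffly and stays where it is left; no stops in its useful range.
- pickup: pickup block, fixed, standing on the rim of the rotor's base: black block 32 x 34 mm, top 80 mm above the bench with a thin ridge along its middle, and a short brass nose (12 mm across) that points at the rotor. Its origin lies on the rotor axis at bench height; its x axis points from the rotor axis through the middle of the nose and the block (block centre 84 mm out).
- nose (a point): tip of the pickup block's nose, 58 mm from the rotor axis, 52 mm above the bench.
- bezel_top (a point): centre of the bezel's top, on the gauge axis, 96 mm above the bench. The bezel is a ribbed aluminium ring 60 mm across and 26 mm high (70 to 96 mm above the bench) around a white dial under a solid clear lens. x axis: towards the zero lug.
- zero_lug (a point): top middle of the bezel's zero lug: a small steel bar, 10 mm long (radial), 5 mm wide, 4 mm high on the bezel's top edge; this point 25 mm from the gauge axis, 100 mm above the bench. x axis: outward from the gauge axis.
- bezel (a joint): turn of the bezel (rad), positive anticlockwise seen from above; at 0 the zero lug points along the rig's +x. It turns stiffly, without stops in its useful range, and stays where it is left.
- needle_tip (a point): tip of the gauge's black needle under the lens, 21 mm from the gauge axis, 91 mm above the bench. x axis: the way the needle points. The needle is geared to the rotor and turns with it, the same way and by the same angle.
- needle (a joint): turn of the needle (rad), positive anticlockwise seen from above; at 0 it points along the rig's +x. Always equal to the rotor's.
- hammer: hammer lying on the bench beyond the rig, about 250 mm long; a bystander
- screwdriver: screwdriver lying on the bench to the left of the robot, about 200 mm long; a bystander
- spray_can: plain aluminium can standing left of the rig, 64 mm across, 170 mm tall, origin under its foot; a bystander
- motor_can: bare aluminium motor housing standing right of the rig, 90 mm across, 110 mm tall with a thin shaft on top, origin under its foot; a bystander

How it is judged:
By the outcome, as a careful person would: the job done as asked, in the order asked, and still so for the second after the job is handed in, with the robot touching nothing.
It also fails if it takes over 64 s, if anything falls off the work surface, if the arm or the gripper's body presses on something with over 40 N, if the wrist force passes 120 N, or if a joint passes its speed limit or range.

## Working session

There is one attempt and no reset: what is moved stays moved. The work goes in short steps, Python scripts to look and compute and a shell command to move; the robot and the scene stay as the last step left them, time stands still between calls to the robot, and variables do not carry over. Pictures are saved under pics/ and viewed, at most 10 in all, crops included, and the job is handed in when it is done.

```bash
ls; mkdir -p pics
python3 - <<'E'
from station import ctrl, vision
import cv2,numpy as np
s=ctrl.get_state();print(s['time'],s['ee_pos'],s['tool_rot'],s['width'],s['force'])
for n in("scene","side"):
    c=vision.read_camera(n);cv2.imwrite(f"pics/{n}0.png",c["frame"]);print(n,c['fx'],c['fy'],c['cx'],c['cy'],c['R'],c['t'], -np.array(c['R']).T@np.array(c['t']))
c=vision.read_camera("wrist");print(c['mount'],c['fx'],c['cx'],c['cy'])
E
```

```text
pics
0.0 [0.14786237 0.63215745 0.23012245] [-1.25366693e-04  1.14596085e-01  9.93411306e-01 -1.30306332e-03] 1.0002671409769417 [-1.12087032  0.4585663  -0.01015965]
scene 371.5225552349 371.5225552349 317.57107574782225 199.1765159874072 [[ 0.66661407  0.74522424 -0.01632528]
 [ 0.55870345 -0.5140267  -0.65086635]
 [-0.49343301  0.42475567 -0.75901679]] [-0.34321296 -0.25957368  1.60530529] [ 1.16592593 -0.55951971  1.04390284]
side 398.74926153870996 398.74926153870996 322.46179649819766 202.56275170481868 [[-0.91190909 -0.4100017   0.0179005 ]
 [-0.30527103  0.64852777 -0.69729572]
 [ 0.27428346 -0.64133481 -0.71656001]] [0.49627646 0.22888729 0.95651217] [0.2600762  0.66847898 0.8361169 ]
[[ 1.08445685e-03 -9.44953532e-01 -3.27202759e-01  8.55561242e-02]
 [ 9.99998928e-01  7.02740122e-04  1.28482697e-03 -3.68611460e-04]
 [-9.84163278e-04 -3.27203802e-01  9.44953281e-01 -1.43525159e-01]
 [ 0.00000000e+00  0.00000000e+00  0.00000000e+00  1.00000000e+00]] 296.3831040823211 326.21899423734965 200.0771221861367
```

View pics/scene0.png

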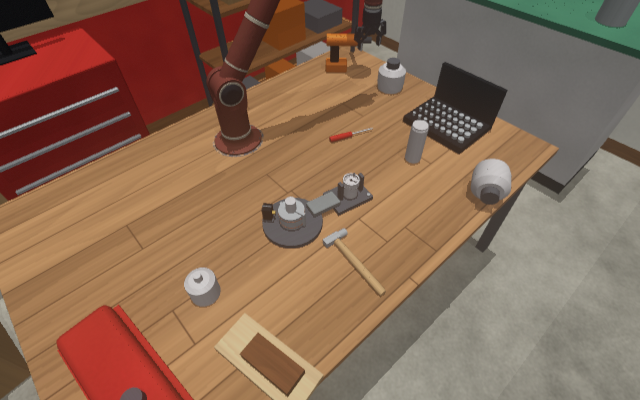

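View pics/side0.png

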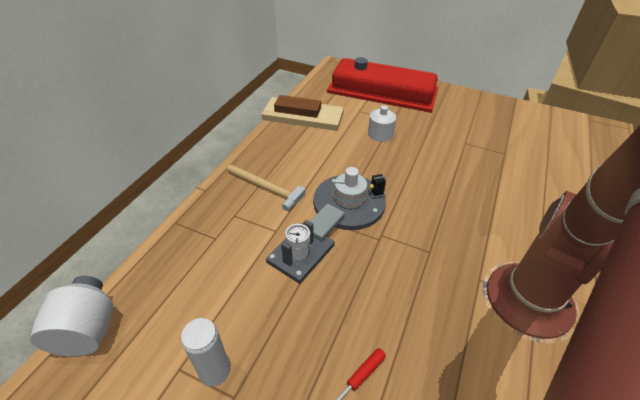

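The scene view shows hub top ≈(291,200), bezel ≈(351,179) and pickup ≈(268,208). In the side view they are at hub ≈(352,171), bezel ≈(298,231) and pickup ≈(378,180).

```bash
cat > h.py <<'E'
from station import ctrl, vision
import cv2,numpy as np
from scipy.spatial.transform import Rotation as Ro
def cam(n):
    s=ctrl.get_state(); c=vision.read_camera(n)
    if n=="wrist":
        q=s['tool_rot']; T=np.eye(4); T[:3,:3]=Ro.from_quat([q[1],q[2],q[3],q[0]]).as_matrix(); T[:3,3]=s['ee_pos']
        M=T@np.array(c['mount']); A=M[:3,:3]; o=M[:3,3]
    else:
        A=np.array(c['R']).T; o=-A@np.array(c['t'])
    c['A']=A;c['o']=o
    return c
def ray(c,uv,z):
    d=c['A']@np.array([(uv[0]-c['cx'])/c['fx'],(uv[1]-c['cy'])/c['fy'],1]); return c['o']+d*(z-c['o'][2])/d[2]
def proj(c,X):
    p=c['A'].T@(np.asarray(X)-c['o']); return np.array([c['fx']*p[0]/p[2]+c['cx'],c['fy']*p[1]/p[2]+c['cy']])
E
python3 - <<'E'
from h import *
for n,P in(("scene",[(291,200,.125),(351,178.5,.096),(267,205,.08),(419,125,.17)]),("side",[(352,171,.125),(298,231,.096),(378,178,.08),(201,330,.17)])):
    c=cam(n)
    for u,v,z in P: print(n,ray(c,(u,v),z).round(4))
    x,y=(240,160) if n=="scene" else (255,145)
    cv2.imwrite(f"pics/c_{n}.png",cv2.resize(c['frame'][y:y+145,x:x+190 if n=="scene" else x+150],None,fx=4,fy=4,interpolation=cv2.INTER_CUBIC))
a,b=[cv2.imread(f"pics/c_{n}.png") for n in("scene","side")]
print(a.shape,b.shape)
E
```

```text
scene [ 0.5126 -0.1114  0.125 ]
scene [0.5579 0.1216 0.096 ]
scene [ 0.4428 -0.1633  0.08  ]
scene [0.5824 0.4486 0.17  ]
side [ 0.5088 -0.1105  0.125 ]
side [0.5576 0.1188 0.096 ]
side [ 0.4472 -0.1634  0.08  ]
side [0.5805 0.4505 0.17  ]
(580, 760, 3) (580, 600, 3)
```

```bash
python3 -m inch '[[-0.05,-0.05,-0.03,0],[-0.09,-0.09,-0.05,0],[-0.13,-0.13,-0.07,0],[-0.17,-0.17,-0.07,0],[-0.21,-0.21,-0.07,0],[-0.25,-0.25,-0.07,0],[-0.29,-0.29,-0.07,0],[-0.33,-0.33,-0.07,0],[-0.37,-0.37,-0.07,0],[-0.37,-0.37,-0.07,0]]'; python3 -m inch '[[-0.04,-0.04,0,0],[-0.08,-0.08,0,0],[-0.12,-0.12,0,0],[-0.15,-0.152,0,0],[-0.15,-0.152,0,0],[-0.15,-0.152,0,0]]'
python3 - <<'E'
from h import *
c=cam("wrist");cv2.imwrite("pics/w1.png",c['frame'])
s=ctrl.get_state();print(s['ee_pos'],s['tool_rot'],s['joint_positions'])
for X in[(.511,-.111,.125),(.5578,.12,.096),(.445,-.163,.08)]:print(proj(c,X))
E
```

```text
time: 1.5
ee_pos: [0.4265, 0.1831, 0.3015]
tool_rot: [0.001, 0.12, 0.993, -0.001]
force: [-0.0, 0.8, 0.4]
width: 1.004
gripper_force: 0.0
time: 2.25
ee_pos: [0.535, 0.0081, 0.301]
tool_rot: [-0.001, 0.114, 0.994, 0.001]
force: [-0.5, 0.3, -0.1]
width: 0.996
gripper_force: 0.0
[0.53494481 0.00857743 0.30110533] [-5.57491171e-04  1.12976861e-01  9.93597212e-01  7.05498819e-04] [-0.21326877  0.37581402  0.22774192  1.65319773 -0.09370959  1.12409314
  1.38408638]
[217.22510668 181.97483956]
[420.8495151  170.34036708]
[170.35944627 129.68399237]
```

View pics/w1.png

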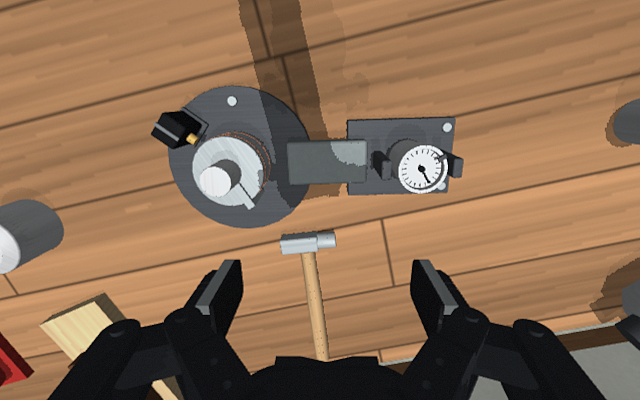

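The wrist view shows the hub top at ≈(215,182) and the rib ridge running to ≈(250,203). The pickup block is at ≈(178,128) with a brass nose at (193,139), and the dial is at ≈(422,169) with the needle pointing to (427,183). The rotor needs roughly a half turn. I'll go closer to the rotor.

```bash
python3 -m inch '[[0.01,-0.06,0.03,0],[0.02,-0.11,0.06,0],[0.02,-0.11,0.09,0],[0.02,-0.11,0.09,0],[0.02,-0.11,0.09,0]]'
python3 - <<'E'
from h import *
c=cam("wrist");cv2.imwrite("pics/w2.png",c['frame'][:, :].copy())
import pickle;pickle.dump(c,open("w2.pkl","wb"))
s=ctrl.get_state();print(s['ee_pos'],s['tool_rot'],s['joint_positions'][6])
E
```

```text
time: 2.92
ee_pos: [0.4922, -0.0945, 0.2124]
tool_rot: [0.001, 0.113, 0.994, 0.0]
force: [0.8, -0.3, 0.3]
width: 0.997
gripper_force: 0.0
[ 0.49242165 -0.09475452  0.21268705] [1.47240672e-03 1.12914283e-01 9.93603593e-01 3.10932529e-04] 1.6249640227200872
```

View pics/w2.png

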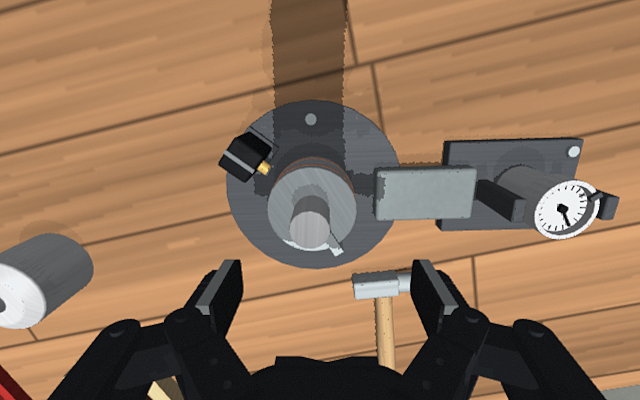

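The closer view shows the hub top at ≈(310,231), the ridge's outer end at ≈(338,252), the nose tip at ≈(268,172) and the block top at ≈(243,155). I'll enlarge it to get finer pixels.

Run:
```python
from h import *
import pickle
c=pickle.load(open("w2.pkl","rb"))
for n,uv,z in[("hub",(310,231),.125),("rib",(338,252),.085),("nose",(268,172),.052),("block",(243,155),.08)]: print(n,ray(c,uv,z).round(4))
cv2.imwrite("pics/w2c.png",cv2.resize(c['frame'][110:270,210:380],None,fx=4.5,fy=3.7,interpolation=cv2.INTER_LANCZOS4) if 0 else cv2.resize(c['frame'][120:270,215:365],None,fx=4,fy=4,interpolation=cv2.INTER_CUBIC))
```

```text
hub [ 0.5111 -0.113   0.125 ]
rib [ 0.5585 -0.0971  0.085 ]
nose [ 0.4676 -0.1514  0.052 ]
block [ 0.4413 -0.1625  0.08  ]
```

View pics/w2c.png

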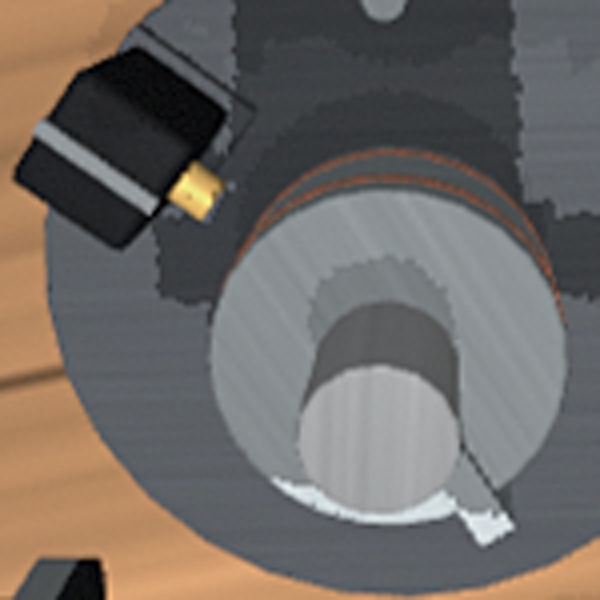

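The crop (4x, offset 215,120) puts the hub top centre at (310,229.8) and the rib's outer end at (340,254). The pickup's top ridge runs from (224.5,152.5) to (253.7,172.5), with the nose tip near (268,169).

Run:
```python
from h import *
import pickle
c=pickle.load(open("w2.pkl","rb"))
h=ray(c,(310,229.8),.125)
d=[ray(c,(215+211/4,120+350/4),.08),ray(c,(215+567/4,120+350/4),.08)]
print("hub",h,"drum",np.linalg.norm(d[0]-d[1]),(d[0]+d[1])/2)
def pol(n,uv,z):
    p=ray(c,uv,z)-h; print(n,(p+h).round(4),np.hypot(p[0],p[1]).round(4),np.degrees(np.arctan2(p[1],p[0])).round(1))
    return p
pol("rib",(340,254),.085);pol("nose",(268,169.5),.052);a=pol("rout",(224.5,152.5),.082);b=pol("rin",(253.7,172.5),.082)
e=a-b;print(np.linalg.norm(e),np.degrees(np.arctan2(e[1],e[0])))
# ridge corner edges at rib
a=pol("c1",(215+485/4,120+546/4),.085);b=pol("c2",(215+514/4,120+526/4),.085);print(np.linalg.norm(a-b))
```

```text
hub [ 0.51002669 -0.11271832  0.125     ] drum 0.08845014314496813 [ 0.50673393 -0.11188209  0.08      ]
rib [ 0.5612 -0.0955  0.085 ] 0.054 18.6
nose [ 0.465  -0.1506  0.052 ] 0.0588 -139.9
rout [ 0.435  -0.1778  0.082 ] 0.0993 -139.0
rin [ 0.4592 -0.1572  0.082 ] 0.0676 -138.8
0.0317934459445146 -139.60086627659007
c1 [ 0.5632 -0.0999  0.085 ] 0.0547 13.5
c2 [ 0.5592 -0.0914  0.085 ] 0.0536 23.4
0.00942347319043775
```

Radii agree with the given sizes (rib 54, nose 58.8, block 67.6–99.3 mm). The rib is at 18.6° and the pickup at -139.3°, so the rotor must turn clockwise about 158°. I'll pre-roll the wrist above the hub.

```bash
python3 -m inch '[[-0.021,-0.013,0,-10],[-0.021,-0.013,0.02,-20],[-0.021,-0.013,0.04,-30],[-0.021,-0.013,0.05,-40],[-0.021,-0.013,0.05,-50],[-0.021,-0.013,0.05,-60],[-0.021,-0.013,0.05,-70],[-0.021,-0.013,0.05,-80],[-0.021,-0.013,0.05,-90],[-0.021,-0.013,0.05,-100]]'
python3 -m inch '[[0,0,0,-8],[0,0,0,-8],[0,0,0,-8]]'
cat > e.py <<'E'
from h import *
import sys
s=ctrl.get_state();q=s['tool_rot'];R=Ro.from_quat([q[1],q[2],q[3],q[0]]).as_matrix()
print(s['time'],s['ee_pos'].round(4),'yaw x',np.degrees(np.arctan2(R[1,0],R[0,0])).round(1),'j7',s['joint_positions'][6].round(3),'zaxis',R[:,2].round(3))
if len(sys.argv)>1: print('need',(R.T@(np.array([float(v) for v in sys.argv[1:4]])-s['ee_pos'])).round(4))
E
python3 e.py .51 -.112 .095
```

```text
time: 4.22
ee_pos: [0.5099, -0.1128, 0.163]
tool_rot: [0.0, -0.69, 0.724, -0.002]
force: [0.7, 0.1, -2.0]
width: 1.0
gripper_force: 0.0
time: 4.6
ee_pos: [0.5089, -0.1139, 0.1617]
tool_rot: [0.0, 0.736, -0.677, 0.001]
force: [0.3, -0.1, -0.3]
width: 1.003
gripper_force: 0.0
4.6 [ 0.5089 -0.1139  0.1617] yaw x -85.3 j7 2.84 zaxis [ 0.001 -0.001 -1.   ]
need [-0.0018 -0.0012  0.0667]
```

```bash
python3 -m inch '[[-0.001,-0.001,0.03,0],[-0.001,-0.001,0.055,0],[-0.001,-0.001,0.066,0],[-0.001,-0.001,0.066,0],[-0.001,-0.001,0.066,0],[-0.001,-0.001,0.066,0]]'
python3 -m inch '[[0,0,0,0],[0,0,0,0],[0,0,0,0],[0,0,0,0],[0,0,0,0],[0,0,0,0]]' 0.02; python3 e.py .51 -.112 .095
```

```text
time: 5.35
ee_pos: [0.51, -0.1128, 0.0962]
tool_rot: [-0.0, 0.736, -0.677, 0.001]
force: [-0.6, 0.3, 0.4]
width: 0.994
gripper_force: 0.0
time: 6.1
ee_pos: [0.511, -0.1127, 0.096]
tool_rot: [-0.001, 0.736, -0.677, 0.001]
force: [4.7, 0.1, 4.7]
width: 0.405
gripper_force: 59.9
6.1 [ 0.511  -0.1127  0.096 ] yaw x -85.2 j7 2.75 zaxis [ 0.003  0.    -1.   ]
need [-0.0008  0.0009  0.001 ]
```

```bash
python3 -m inch '[[0,0,0,4],[0,0,0,12],[0,0,0,20],[0,0,0,28],[0,0,0,36],[0,0,0,44],[0,0,0,52],[0,0,0,60],[0,0,0,68],[0,0,0,76]]'
python3 -m inch '[[0,0,0,8],[0,0,0,16],[0,0,0,24],[0,0,0,32],[0,0,0,40],[0,0,0,48],[0,0,0,56],[0,0,0,64],[0,0,0,72],[0,0,0,79]]'
python3 -m inch '[[0,0,0,3],[0,0,0,3],[0,0,0,3]]';python3 e.py
```

```text
time: 7.35
ee_pos: [0.5121, -0.1134, 0.0961]
tool_rot: [0.003, -0.161, 0.987, -0.001]
force: [6.1, -2.0, 1.5]
width: 0.406
gripper_force: 59.8
time: 8.6
ee_pos: [0.5116, -0.1147, 0.096]
tool_rot: [0.003, 0.503, 0.864, 0.0]
force: [5.7, -2.8, 3.1]
width: 0.403
gripper_force: 59.9
time: 8.98
ee_pos: [0.5115, -0.1147, 0.096]
tool_rot: [0.003, 0.525, 0.851, 0.0]
force: [6.3, -3.7, 2.6]
width: 0.399
gripper_force: 60.0
8.975 [ 0.5115 -0.1147  0.096 ] yaw x 116.7 j7 0.697 zaxis [ 0.005 -0.003 -1.   ]
```

```bash
python3 -m inch '[[0,0,0,0],[0,0,0,0],[0,0,0,0],[0,0,-0.03,0],[0,0,-0.06,10],[0.02,0,-0.1,20],[0.02,0,-0.115,30],[0.02,0,-0.115,40],[0.02,0,-0.115,40],[0.02,0,-0.115,40]]' 0.085
python3 - <<'E'
from h import *
c=cam("wrist")
import pickle;pickle.dump(c,open("w3.pkl","wb"))
h=proj(c,(.51,-.1127,.1)).astype(int);print(h)
x,y=h[0]-85,max(h[1]-90,0);print(x,y)
cv2.imwrite("pics/w3c.png",cv2.resize(c['frame'][y:y+150,x:x+150],None,fx=4,fy=4,interpolation=cv2.INTER_CUBIC))
E
python3 e.py
```

```text
time: 10.22
ee_pos: [0.4998, -0.0947, 0.2099]
tool_rot: [-0.001, 0.783, 0.622, -0.0]
force: [1.0, -0.0, -0.5]
width: 0.998
gripper_force: 0.0
[342 212]
257 122
10.275 [ 0.4999 -0.0948  0.2099] yaw x 76.9 j7 0.077 zaxis [-0.001  0.    -1.   ]
```

View pics/w3c.png

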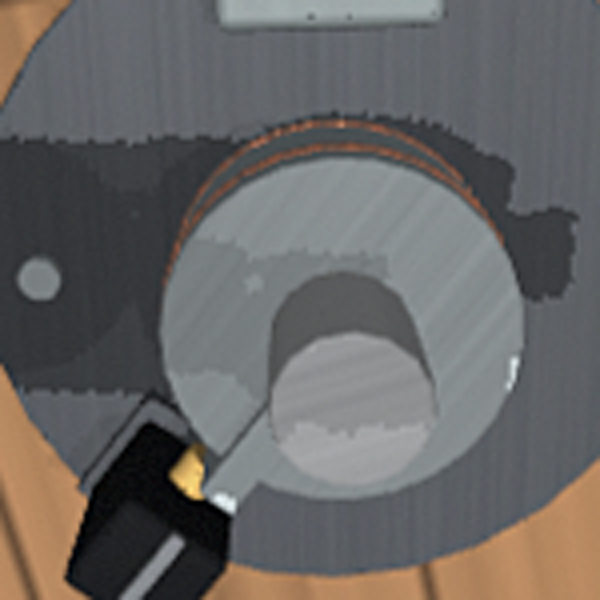

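The rib now stands at the nose. In the crop (4x, offset 257,122) its outer end is at ≈(220,503) and the block's ridge line runs from (180,540) to about (130,600). I'll check the angles.

Run:
```python
from h import *
import pickle
c=pickle.load(open("w3.pkl","rb")); f=lambda x,y:(257+x/4-.4,122+y/4-.4)
h=ray(c,f(353,409),.125);print(h)
d=[ray(c,f(161,330),.08),ray(c,f(524,330),.08)];print(np.linalg.norm(d[0]-d[1]),(d[0]+d[1])/2)
def pol(n,uv,z,h=h):
    p=ray(c,uv,z)-h; print(n,np.hypot(p[0],p[1]).round(4),np.degrees(np.arctan2(p[1],p[0])).round(1));return p
for n,u in(("ribmid",(220,502)),("c1",(205,490)),("c2",(236,513))):pol(n,f(*u),.085)
# full-res block ridge
g=c['frame'];y0=int(122+530/4);sub=g[y0:y0+45,265:312].astype(int)
hsv=sub.max(2); m=((hsv>75)&(hsv<200)&(np.ptp(sub,axis=2)<18)).astype(np.uint8)
n,L,st,ce=cv2.connectedComponentsWithStats(m)
for i in range(1,n):
    if st[i,4]>15:
        ys,xs=np.where(L==i);print(st[i],ce[i]+[265,y0])
        P=np.array([ray(c,(x+265,y+y0),.082)[:2] for x,y in zip(xs,ys)]);q=P.mean(0)-h[:2]
        u=np.linalg.svd(P-P.mean(0))[2][0];print("mean pol",np.hypot(*q),np.degrees(np.arctan2(q[1],q[0])),"dir",np.degrees(np.arctan2(u[1],u[0])))
```

```text
[ 0.51039985 -0.11333095  0.125     ]
0.08896557055736717 [ 0.51068171 -0.11199778  0.08      ]
ribmid 0.0529 -138.2
c1 0.0525 -143.7
c2 0.0534 -132.7
[ 18   2  20  23 121] [292.78512397 266.5785124 ]
mean pol 0.08473965022248382 -139.84089959064468 dir -140.00565242252787
```

```bash
python3 -m inch '[[0,0,0,-10],[0,0,0,-20],[0,0,0,-30],[0,0,0,-40],[0,0,0,-50],[0,0,0,-60],[0,0,-0.01,-70],[0,0,-0.01,-80],[0,0,-0.01,-80],[0,0,-0.01,-80]]'
python3 - <<'E'
from h import *
c=cam("wrist")
import pickle;pickle.dump(c,open("w4.pkl","wb"))
p=[proj(c,X) for X in((.51,-.1125,.125),(.47,-.147,.085),(.435,-.178,.08))];print(p)
x,y=(np.mean(p,0)-[50,50]).astype(int);print(x,y)
cv2.imwrite("pics/w4c.png",cv2.resize(c['frame'][y:y+100,x:x+110],None,fx=6,fy=6,interpolation=cv2.INTER_CUBIC))
E
python3 e.py
```

```text
time: 11.52
ee_pos: [0.5001, -0.0951, 0.22]
tool_rot: [-0.0, 0.202, 0.979, -0.0]
force: [0.1, 0.5, 1.4]
width: 0.995
gripper_force: 0.0
[array([312.63697994, 220.62565388]), array([265.30936575, 182.64120342]), array([221.2528324 , 161.40171418])]
216 138
11.575 [ 0.5001 -0.095   0.2201] yaw x 156.7 j7 1.261 zaxis [-0.001  0.    -1.   ]
```

View pics/w4c.png

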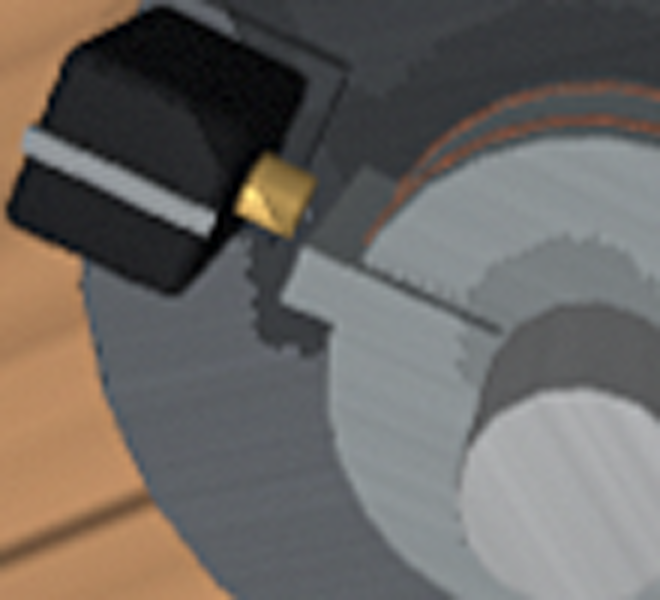

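The rib's top outer corners are at crop (309,246) and (282,300), and the pickup ridge ends at (27,140) and (213,220).

Run:
```python
from h import *
import pickle
c=pickle.load(open("w4.pkl","rb")); f=lambda x,y:(216+x/6-.42,138+y/6-.42)
for h in [(.5102,-.113)]:
  for n,u,z in(("c1",(309,246),.085),("c2",(282,300),.085),("mid",(295.5,273),.085),("rout",(27,140),.082),("rin",(213,220),.082)):
    p=ray(c,f(*u),z)[:2]-h;print(n,np.hypot(*p).round(4),np.degrees(np.arctan2(p[1],p[0])).round(1))
a,b=ray(c,f(309,246),.085),ray(c,f(500,329),.085);print("edge dir",np.degrees(np.arctan2(*(a-b)[1::-1])))
a,b=ray(c,f(27,140),.082),ray(c,f(213,220),.082);print("ridge dir",np.degrees(np.arctan2(*(a-b)[1::-1])))
```

```text
c1 0.0529 -144.7
c2 0.0534 -133.5
mid 0.0529 -139.1
rout 0.1001 -139.5
rin 0.0686 -140.3
edge dir -138.04177890978946
ridge dir -137.87654135332733
```

The rib (-139.1°) and pickup (≈-139.8°) agree within about a degree and their directions are parallel, so the rotor is done. Next is the gauge, and I'll look at it with the gripper already turned across rig x.

```bash
python3 -m inch '[[0.006,0.04,0,10],[0.012,0.08,0,20],[0.018,0.12,0,30],[0.024,0.16,0,40],[0.03,0.2,0,50],[0.036,0.24,0,60],[0.036,0.24,0.02,70],[0.036,0.24,0.03,78],[0.036,0.24,0.03,78],[0.036,0.24,0.03,78]]'
python3 - <<'E'
from h import *
c=cam("wrist")
import pickle;pickle.dump(c,open("w5.pkl","wb"))
p=proj(c,(.5578,.12,.096));print(p)
x,y=(p-[60,50]).astype(int);print(x,y)
cv2.imwrite("pics/w5c.png",cv2.resize(c['frame'][y:y+100,x:x+120],None,fx=6,fy=6,interpolation=cv2.INTER_CUBIC))
E
python3 e.py
```

```text
time: 12.82
ee_pos: [0.5619, 0.14, 0.1907]
tool_rot: [0.0, 0.772, 0.636, 0.0]
force: [1.0, 0.2, 0.8]
width: 0.998
gripper_force: 0.0
[327.03141647 224.2085551 ]
267 174
12.875 [0.562  0.1399 0.1909] yaw x 78.9 j7 -0.327 zaxis [ 0.001  0.    -1.   ]
```

View pics/w5c.png

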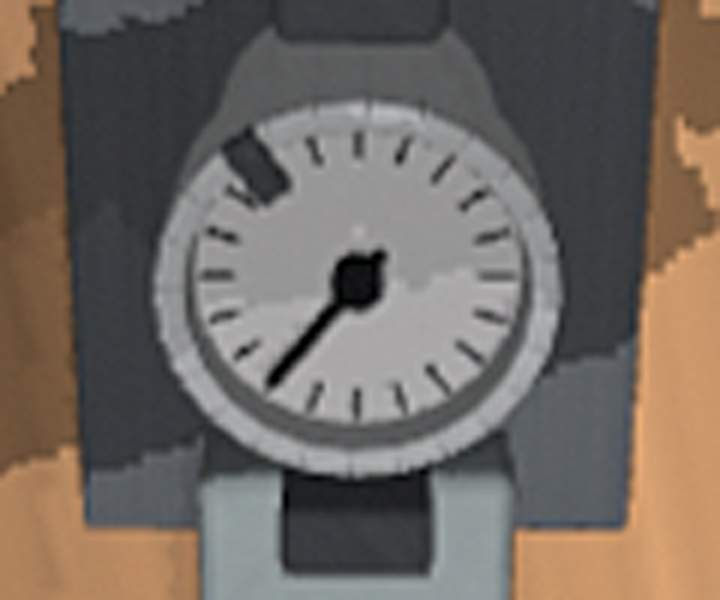

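The dial is at crop (358,288). The zero lug is at the upper left, spanning ≈(225–290,130–205). The needle tip is at (272,382) and the pivot at (358,280).

Run:
```python
from h import *
import pickle
c=pickle.load(open("w5.pkl","rb")); f=lambda x,y:(267+x/6-.42,174+y/6-.42)
h=ray(c,f(358.5,288),.096);e=[ray(c,f(155,288),.096),ray(c,f(562,288),.096)];print(h,np.linalg.norm(e[0]-e[1]))
h2=ray(c,f(358,280),.091);print("pivot",h2)
for n,u,z in(("tip",(272,382),.091),("lug",(257,166),.1),("lugout",(239,137),.1),("lugin",(276,195),.1)):
  for H in(h,h2):
    p=(ray(c,f(*u),z)-H)[:2];print(n,np.hypot(*p).round(4),np.degrees(np.arctan2(p[1],p[0])).round(1))
```

```text
[0.55767412 0.1225674  0.096     ] 0.059171274174312845
pivot [0.55744107 0.12173999 0.091     ]
tip 0.0219 -137.7
tip 0.0212 -138.9
lug 0.0247 114.0
lug 0.0253 112.8
lugout 0.0295 113.1
lugout 0.0302 112.1
lugin 0.0197 115.1
lugin 0.0203 113.5
```

The needle is at -139° (matching the rib) and the lug at ≈113.3°, so the bezel turns anticlockwise ≈107.5° in two strokes of ≈54°.

```bash
python3 -m inch '[[-0.0185,-0.001,0.02,10],[-0.0185,-0.001,0.03,20],[-0.0185,-0.001,0.05,29],[-0.0185,-0.001,0.05,29],[-0.0185,-0.001,0.05,29]]' && python3 e.py .5577 .122 .072
```

```text
time: 13.5
ee_pos: [0.5578, 0.122, 0.1412]
tool_rot: [0.0, 0.906, 0.422, 0.001]
force: [-0.0, 0.8, 0.8]
width: 0.994
gripper_force: 0.0
13.5 [0.5578 0.122  0.1412] yaw x 50.0 j7 -0.681 zaxis [ 0.002  0.    -1.   ]
need [-0.0001 -0.0001  0.0692]
```

```bash
python3 -m inch '[[0,0,0.03,0],[0,0,0.055,0],[0,0,0.069,0],[0,0,0.069,0],[0,0,0.069,0]]'
python3 -m inch '[[0,0,0,0],[0,0,0,0],[0,0,0,0],[0,0,0,0],[0,0,0,0]]' 0.045
python3 -m inch '[[0,0,0,-4],[0,0,0,-11],[0,0,0,-18],[0,0,0,-25],[0,0,0,-32],[0,0,0,-39],[0,0,0,-46],[0,0,0,-54],[0,0,0,-54],[0,0,0,-54]]'; python3 e.py
```

```text
time: 14.12
ee_pos: [0.558, 0.122, 0.0724]
tool_rot: [0.0, 0.907, 0.421, 0.001]
force: [0.1, -0.5, 0.8]
width: 0.994
gripper_force: 0.0
time: 14.75
ee_pos: [0.5584, 0.1215, 0.0728]
tool_rot: [0.001, 0.907, 0.421, 0.001]
force: [0.6, -0.3, 4.8]
width: 0.681
gripper_force: 63.4
time: 16.0
ee_pos: [0.5584, 0.1216, 0.0728]
tool_rot: [0.001, 0.617, 0.787, 0.001]
force: [-0.6, -0.2, 5.7]
width: 0.682
gripper_force: 63.6
16.0 [0.5584 0.1216 0.0728] yaw x 103.8 j7 0.031 zaxis [ 0.003 -0.    -1.   ]
```

```bash
python3 -m inch '[[0,0,0,0],[0,0,0,0],[0,0,0,0],[0,0,0,0],[0,0,0,10],[0,0,0,20],[0,0,0,30],[0,0,0,40],[0,0,0,50],[0,0,0,54]]' 0.085
python3 -m inch '[[0,0,0,0],[0,0,0,0],[0,0,0,0],[0,0,0,0],[0,0,0,0],[0,0,0,0]]' 0.045; python3 e.py
python3 -m inch '[[0,0,0,-4],[0,0,0,-11],[0,0,0,-18],[0,0,0,-25],[0,0,0,-32],[0,0,0,-39],[0,0,0,-46],[0,0,0,-53],[0,0,0,-53],[0,0,0,-53]]'; python3 e.py
python3 -m inch '[[0,0,0,0],[0,0,0,0],[0,0,0,0],[0,0,0,0],[0,0,-0.03,0],[0,0,-0.07,0],[0.0,0,-0.12,0],[0.02,0,-0.12,10],[0.02,0,-0.12,20],[0.02,0,-0.12,20]]' 0.085
python3 - <<'E'
from h import *
c=cam("wrist")
import pickle;pickle.dump(c,open("w6.pkl","wb"))
p=proj(c,(.5577,.122,.096));print(p)
x,y=(p-[60,50]).astype(int);print(x,y)
cv2.imwrite("pics/w6c.png",cv2.resize(c['frame'][y:y+100,x:x+120],None,fx=6,fy=6,interpolation=cv2.INTER_CUBIC))
E
python3 e.py
```

```text
time: 17.25
ee_pos: [0.5569, 0.1223, 0.0712]
tool_rot: [0.0, 0.907, 0.42, -0.0]
force: [1.0, 0.2, -0.4]
width: 0.996
gripper_force: 0.0
time: 18.0
ee_pos: [0.5582, 0.1214, 0.0721]
tool_rot: [0.001, 0.907, 0.421, 0.001]
force: [0.6, -0.9, 5.0]
width: 0.679
gripper_force: 64.1
18.0 [0.5582 0.1214 0.0721] yaw x 49.8 j7 -0.641 zaxis [ 0.003 -0.    -1.   ]
time: 19.25
ee_pos: [0.5584, 0.1214, 0.0721]
tool_rot: [0.001, 0.625, 0.781, 0.001]
force: [0.9, -2.2, 4.9]
width: 0.684
gripper_force: 64.3
19.25 [0.5584 0.1214 0.0721] yaw x 102.7 j7 0.019 zaxis [ 0.003 -0.    -1.   ]
time: 20.5
ee_pos: [0.5523, 0.1418, 0.1913]
tool_rot: [0.0, 0.749, 0.663, -0.0]
force: [-0.2, -0.4, -0.2]
width: 0.998
gripper_force: 0.0
[336.26794581 222.45677719]
276 172
20.55 [0.5524 0.1414 0.1912] yaw x 83.0 j7 -0.31 zaxis [-0.    -0.001 -1.   ]
```

View pics/w6c.png

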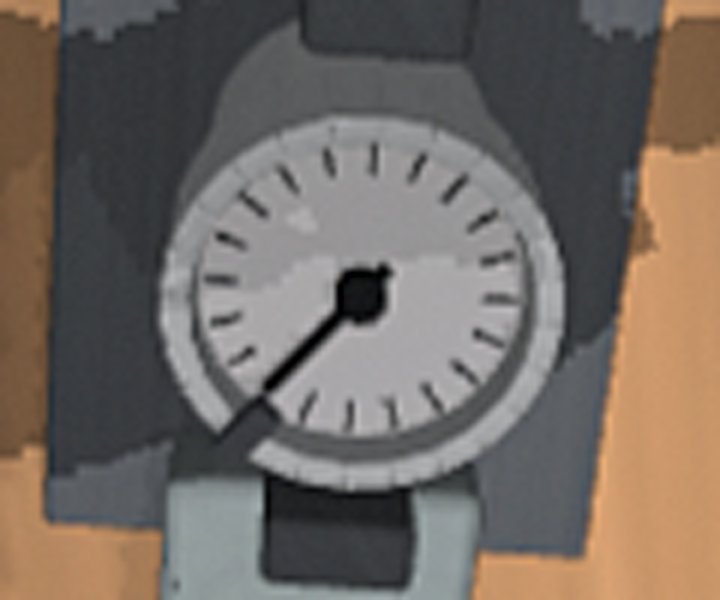

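The lug (inner edge ≈(258,398)–(280,420), outer edge ≈(222,436)–(252,457)) now sits at the needle tip, ≈(267,389). I'll check the angles.

Run:
```python
from h import *
import pickle
c=pickle.load(open("w6.pkl","rb")); f=lambda x,y:(276+x/6-.42,172+y/6-.42)
h=ray(c,f(362.5,302),.096);h2=ray(c,f(361,297),.091);print(h,h2)
for n,u,z in(("tip",(267,389),.091),("lug",(252,428),.1),("lugout",(237,446),.1),("lugin",(269,409),.1)):
  for H in(h,h2):
    p=(ray(c,f(*u),z)-H)[:2];print(n,np.hypot(*p).round(4),np.degrees(np.arctan2(p[1],p[0])).round(1))
a,b=ray(c,f(237,446),.1),ray(c,f(269,409),.1);print(np.degrees(np.arctan2(*(a-b)[1::-1])))
```

```text
[0.5575213  0.12254213 0.096     ] [0.55730342 0.12121238 0.091     ]
tip 0.0217 -137.6
tip 0.0207 -139.9
lug 0.0245 -138.3
lug 0.0235 -140.3
lugout 0.0282 -137.7
lugout 0.0272 -139.5
lugin 0.0205 -138.7
lugin 0.0195 -141.2
-135.11155636169525
```

Lug and needle agree to within about 1°, and the gripper is open and clear, so I'm handing in.

```bash
python3 -c "
from station import ctrl
print(ctrl.close_job())"
```

```text
the job is handed in; nothing more can be done
None
```

The job is handed in: the rib stands in front of the nose and the zero lug is in line with the needle tip, each measured within about 1–1.5°, with the gripper open and clear, in about 21 s.

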